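# Change the label roll from the drawer behind the stamps

### The job

Change the label roll: stand the date stamp and the rubber stamp, which block the organiser's drawer, upright on the green mat, pull the drawer open, lay the nearly used-up yellow roll from the stand flat in the drawer, and put the full white roll from the drawer over the stand's spindle. Then push the drawer fully shut and put both stamps back upright where they stood.

Things in the scene. Friction and masses are not known exactly. Their poses are not given: they have to be found in the camera images.
- dater: self-inking date stamp, blue frame with a grey bulb-shaped plastic handle, 48 x 62 x 118 mm, 0.16 kg, standing upright on its four feet in front of the drawer. Origin at the centre of its underside, z up. The frame is 53 mm high; the handle above it (56 to 118 mm) is 34 mm thick along the stamp's own x and 44 mm along its y. It does not move in the frame.
- stamp: wooden rubber stamp with a red-brown turned handle, 26 (x) x 64 (y) x 71 mm, 0.07 kg, standing upright in front of the drawer beside the date stamp. Origin at the centre of its underside, z up. The block is 17 mm high; above it the upright handle is round, 24 mm thick, up to 71 mm.
- full_roll: full roll of labels, white with red labels, a hollow cylinder 64 mm across and 45 mm high with a 38 mm open core, 0.12 kg, lying flat (core upright) in the organiser's drawer; seen from above through the wires of the roof. It can only be taken out when the drawer is open. Origin at the centre of its underside, z along the core.
- spent_roll: nearly used-up roll of labels, yellow backing with red labels, a thin hollow cylinder 51 mm across and 45 mm high with a 38 mm open core, 0.05 kg, sitting over the spindle of the roll stand. Origin at the centre of its underside, z along the core.
- mat: green rubber stamping mat, 200 mm (its x) by 140 mm (its y), 3 mm thick, fixed on the counter to one side of the organiser: room for both stamps. Origin at the centre of its underside.
- roll_stand: roll stand on the other side of the organiser, fixed: a round blue base 94 mm across whose top is 12 mm above the counter, with a tapered aluminium spindle in the middle, 22 mm across at its foot, 17 mm a little higher, 10 mm near the tip, the tip 49 mm above the counter. A roll sits on the base with the spindle in its core. Origin at the centre of its underside.
- drawer (a joint): how far the organiser's drawer is out, m: 0 fully shut, 0.14 fully open. The organiser is a black wire box 160 mm deep, 240 mm wide and 74 mm high, fixed, with a wire roof and a grey drawer front 62 mm high. The drawer slides with about 2 N of friction, stays where it is left, and comes towards the robot, along -x of drawer_handle. What lies in it rides along.
- drawer_handle (a point): middle of the steel bar handle, 40 mm above the counter; moves with the drawer. The bar is 11 mm thick, runs 100 mm along the point's y, its axis 35 mm from the drawer front (at +x); it can be pinched from above across the point's x. The axes are the organiser's: the drawer opens along -x. Shut, the bar is 37 mm ahead of the wire roof.
- drawer_floor (a point): middle of the drawer's floor (upper face, 10 mm above the counter), moves with the drawer; axes as drawer_handle's, z up. The floor is 134 mm (x) by 220 mm (y) and undivided; side and back walls rise only 13 mm above it, the front 52 mm. Shut, this point lies 68 mm behind the roof's front edge.
Mind the look-alikes: they are no part of the job. Leave any turquoise look-alike of the spent_roll alone. There is more than one size of the stamp; the one meant has the size given above.

How it is judged:
By the outcome, as a careful person would: the job done as asked, in the order asked, and still so for the second after the job is handed in, with the robot touching nothing.
It also fails if it takes over 144 s, if anything falls off the work surface, if the arm or the gripper's body presses on something with over 40 N, if the wrist force passes 120 N, or if a joint passes its speed limit or range.

### The arm

A 7-joint arm with a two-finger parallel gripper is mounted at the origin on a cart in front of the work surface, level with it; the furniture and walls round the work are solid. World frame = base frame: x ahead of the robot, y to its left, z up, the work surface at z = 0. Lengths are in m, angles in rad, forces in N, time in s.
With the tool pointing down it reaches from about 0.4 to 0.85 m from the base axis. Payload 4.5 kg.
Tool frame: the origin (TCP) lies where the fingers leave the gripper's body, on its centre line; the fingertips stand 64 mm ahead of it and the grasp point (between the pads) lies 45 mm ahead of it; z points along the fingers, y is the line along which they close (so a half turn about z gives the same grasp; the last joint's range is limited). The gripper opens to 88 mm and grips with 3 to 60 N. Pads are 18 mm wide; open, the fingers measure 123 mm over their backs; the gripper's body (75 mm by 187 mm) begins 45 mm behind the grasp point.
Start: joints at [-1.152, 0.689, -0.195, 1.565, 0.157, 0.902, -0.215], TCP at [0.235, 0.579, 0.303] pointing down, gripper open.
Joint ranges: [-3.01, 3.01], [-0.46, 2.08], [-1.47, 1.51], [0.13, 2.56], [-1, 4.14], [0.04, 2.09], [-2.66, 2.66]. Speed limits (rad/s): [2.57, 2.57, 3.14, 3.14, 3.14, 3.14, 3.14].

### API

Orientations are given as a unit quaternion [x, y, z, w].
In Python, from plant import r gives the robot as it stands.
- The arm moves only by the tool play_rows, never from a script. Its arguments are lists of equal length, an entry for each row: "translation": the shift along the tool's x, y, z in m, a list of three; "delta_rot": the turn, a rotation vector about the tool's x, y, z in degrees, a list of three; "grip": the opening, from -1 (shut) to 1 (fully open). In form: {"translation": [[x, y, z], ...], "delta_rot": [[rx, ry, rz], ...], "grip": [grip, ...]}. A call has 1 to 20 rows; each row shifts and turns the commanded pose from where the row before left it, along the tool's axes as they then stand; what a row does not reach is not made up. A row lasts 1/8 s, in which the tool goes at most 62.5 mm and 10.7 degrees, less where a joint would pass 70% of its speed; a pose out of reach is approached as far as the arm can. A call with a gripper value outside its range is refused whole. The fingers move at their own pace and stop on an object; "squeeze" is the grip in N (left out, the last holds). Time passes only in rows, so rows that do not move let the fingers close. It gives the time, the measured TCP pose, the force, the opening and the grip force at its end, in the units of the state.
- r.get_state(): the state, without advancing time (a new reading comes with each control period).
- r.snapshot(name): name is "scene" or "top" or "wrist"; returns the picture (420x560x3 uint8, blue, green, red); there is no depth.
- r.get_calibration(name): a dict with "intrinsics" (3x3 intrinsics, pixels), "eye" and "rotation" of the camera in the world. Camera axes: x right, y up, looking along -z (the intrinsics and any distortion apply to the point x, -y, -z); pixel columns grow to the right and rows downward; lengths in m; the calibration is good to about 2 mm. A picture is of the moment at which its call begins: read the wrist's pose just before it. get_calibration takes no time and is no camera call; for the wrist camera it gives the pose at the moment of the call.
- r.finish_job(): hands the job in; it is judged then, once.
Trained networks look in the newest picture that a camera, given by its name, has taken for a name from the list of things; names that differ only in an ending like _2 or _b are one class to them, and where a whole thing is asked for, a point or a joint stands for the part that bears it (a point fixed in the world has none). Each returns a list of dicts, best first, with "confidence" (0 to 1); they miss things now and then, are a little off and sometimes report something else, mostly with a low value. They report only what shows in the picture. A call takes as long as a camera call. They do not tell look-alikes from the thing itself.
- r.look_for(camera, target): "point" ([x, y, z] in m, in world coordinates, good to about 4 mm: the middle of the surface that is visible of it).
- r.silhouettes(camera, target): "pixels" (420x560 bool, what is visible of it).
The state is a dict: "clock": time; "q": joint angles; "qd": joint speeds; "joint_torque": joint torques, N m; "tool_pos": TCP position; "eef_rot": TCP orientation; "contact_force": force on the tool from outside, world axes, zero at the start; "moment": the same for the moment, N m; "opening": opening from 0.0 (shut) to 1.0 (fully open); "finger_force": force on a finger pad.
Only numpy, scipy, OpenCV 4.12 (cv2) and the standard library are available. Lean on these libraries where they do the work, as an engineer would, in place of code of your own. Each camera call takes 0.05 s, during which the arm holds its last target. There are 200 camera calls.

## Working session

There is one attempt and no reset: what is moved stays moved. The work goes in short steps, Python scripts to look and compute and a tool call to move; the robot and the scene stay as the last step left them, time stands still between calls to the robot, and variables do not carry over. Pictures are saved under pics/ and viewed, at most 14 in all, crops included, and the job is handed in when it is done.

Besides the shell and the picture viewer there is one more tool, called after "Call:" as a command line: name --argument value ..., lists and objects as JSON in quotes. play_rows: Moves the arm, as the interface text tells. Its arguments: {"type":"object","properties":{"translation":{"type":"array","items":{"type":"array","items":{"type":"number"}}},"delta_rot":{"type":"array","items":{"type":"array","items":{"type":"number"}}},"grip":{"type":"array","items":{"type":"number"}},"squeeze":{"type":"number"}},"required":["translation","delta_rot","grip"]}

```bash
mkdir -p pics; ls; cat > h.py <<'E'
import numpy as np, cv2
from plant import r
from scipy.spatial.transform import Rotation as R
def ray(cam,px,cal=None):
    c=cal or r.get_calibration(cam); K=np.array(c["intrinsics"]); 
    d=np.linalg.solve(K,np.array([px[0],px[1],1.])); d=np.array([d[0],-d[1],-d[2]])
    return np.array(c["eye"]), np.array(c["rotation"])@d
def atz(cam,px,z,cal=None):
    e,d=ray(cam,px,cal); return e+d*(z-e[2])/d[2]
def proj(cam,p,cal=None):
    c=cal or r.get_calibration(cam); q=np.array(c["rotation"]).T@(np.array(p)-np.array(c["eye"])); q=np.array([q[0],-q[1],-q[2]]); u=np.array(c["intrinsics"])@q; return u[:2]/u[2]
E
python3 - <<'E'
from h import *
s=r.get_state(); print(s["tool_pos"],s["eef_rot"],s["clock"])
for c in ("scene","top"):
    im=r.snapshot(c); cv2.imwrite(f"pics/{c}0.png",im); k=r.get_calibration(c); print(c,{a:np.round(b,3).tolist() if not isinstance(b,str) else b for a,b in k.items()})
    for t in ("dater","stamp","full_roll","spent_roll","mat","roll_stand","drawer","drawer_handle","drawer_floor"):
        for o in r.look_for(c,t): print(c,t,np.round(o["point"],3),round(o["confidence"],2),np.round(proj(c,o["point"])))
E
```

```text
pics
[0.23447419 0.57881777 0.30193257] [ 1.91156449e-01  9.81559187e-01 -8.74392878e-04 -9.37967498e-05] 0.0
scene {'intrinsics': [[492.996, 0.0, 277.433], [0.0, 492.996, 208.291], [0.0, 0.0, 1.0]], 'eye': [0.109, -0.852, 0.95], 'rotation': [0.377, -0.109, -0.228, 0.891]}Traceback (most recent call last):
  File "<stdin>", line 6, in <module>
  File "h.py", line 11, in proj
    c=cal or r.get_calibration(cam); q=np.array(c["rotation"]).T@(np.array(p)-np.array(c["eye"])); q=np.array([q[0],-q[1],-q[2]]); u=np.array(c["intrinsics"])@q; return u[:2]/u[2]
                                       ~~~~~~~~~~~~~~~~~~~~~~~~~^^~~~~~~~~~~~~~~~~~~~~~~~~~~~~~~~
ValueError: matmul: Input operand 1 has a mismatch in its core dimension 0, with gufunc signature (n?,k),(k,m?)->(n?,m?) (size 3 is different from 4)
```

```bash
sed -i 's/np.array(c\["rotation"\])/R.from_quat(c["rotation"]).as_matrix()/' h.py
python3 - <<'E'
from h import *
for c in ("scene","top"):
    im=r.snapshot(c); cv2.imwrite(f"pics/{c}0.png",im)
    k=r.get_calibration(c); print(c,list(k), np.round(k["eye"],3))
    for t in ("dater","stamp","full_roll","spent_roll","mat","roll_stand","drawer_handle","drawer_floor"):
        for o in r.look_for(c,t): print(c,t,np.round(o["point"],3),round(o["confidence"],2),np.round(proj(c,o["point"])))
E
```

```text
scene ['intrinsics', 'eye', 'rotation'] [ 0.109 -0.852  0.95 ]
scene dater [0.489 0.032 0.056] 0.72 [233. 201.]
scene stamp [ 0.511 -0.105  0.013] 0.82 [264. 243.]
scene stamp [ 0.609 -0.404  0.091] 0.71 [370. 294.]
scene full_roll [ 0.679 -0.05   0.048] 0.82 [310. 199.]
scene spent_roll [ 0.573 -0.271  0.046] 0.65 [321. 271.]
scene spent_roll [ 0.466 -0.27   0.034] 0.63 [281. 291.]
scene mat [0.571 0.248 0.005] 0.64 [227. 162.]
scene mat [ 0.659 -0.019  0.015] 0.41 [297. 203.]
scene roll_stand [ 0.565 -0.284  0.01 ] 0.89 [320. 286.]
scene drawer_handle [ 0.656 -0.018  0.016] 0.66 [296. 204.]
scene drawer_handle [ 0.676 -0.049  0.049] 0.34 [308. 199.]
scene drawer_floor [ 0.661 -0.018  0.013] 0.81 [297. 204.]
top ['intrinsics', 'eye', 'rotation'] [ 0.524 -0.066  1.152]
top dater [0.494 0.038 0.08 ] 0.96 [233. 253.]
top stamp [ 0.578 -0.265  0.054] 0.72 [361. 218.]
top stamp [ 0.514 -0.097  0.016] 0.66 [290. 244.]
top stamp [ 0.608 -0.4    0.022] 0.59 [413. 207.]
top full_roll [ 0.68  -0.033  0.052] 0.7 [264. 176.]
top full_roll [ 0.68  -0.006  0.01 ] 0.55 [254. 178.]
top spent_roll [ 0.467 -0.266  0.047] 0.71 [361. 265.]
top spent_roll [ 0.578 -0.266  0.052] 0.59 [361. 218.]
top mat [0.576 0.255 0.002] 0.55 [150. 219.]
top roll_stand [ 0.581 -0.258  0.011] 0.66 [355. 218.]
top drawer_handle [ 0.681 -0.008  0.008] 0.96 [254. 177.]
top drawer_floor [ 0.676 -0.008  0.013] 0.76 [255. 179.]
```

View pics/scene0.png

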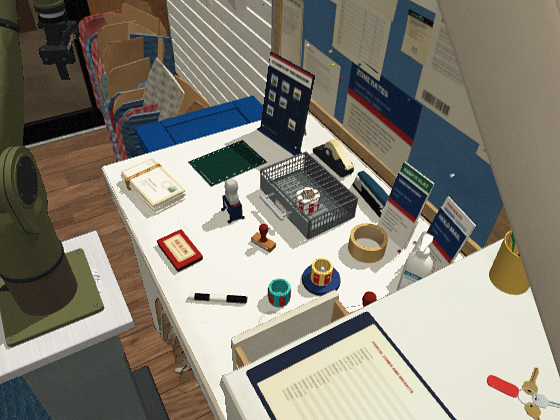

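View pics/top0.png

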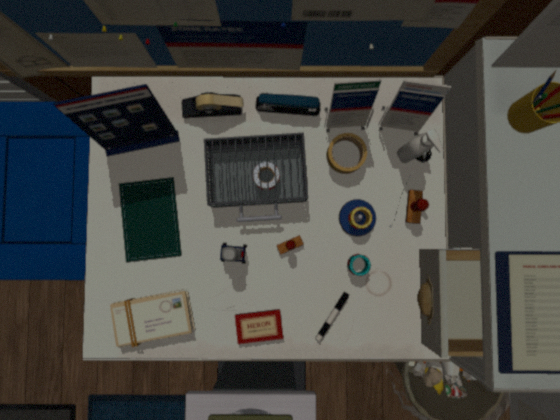

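Top view: dater (233,253), small stamp (290,244), bar handle (260,217), full roll (265,175), mat (150,219), yellow roll on the stand (360,217), turquoise decoy (359,265), bigger stamp (413,207). Candidate stamps: (290,244), about 60 mm, directly in front of the drawer, versus (413,207), about 75 mm; I expect the first fits. Confirming in a crop and measuring.

```bash
python3 - <<'E'
from h import *
im=r.snapshot("top")
cv2.imwrite("pics/crop1.png",cv2.resize(im[120:290,190:440],None,fx=3.2,fy=3.2,interpolation=cv2.INTER_CUBIC))
for t,z in (("dater",.08),("stamp",.017),("full_roll",.055),("spent_roll",.057),("mat",.003),("roll_stand",.012),("drawer_handle",.04)):
    for o in r.silhouettes("top",t):
        m=o["pixels"].astype(np.uint8); ys,xs=np.nonzero(m)
        P=np.array([atz("top",(x,y),z)[:2] for x,y in zip(xs,ys)])*1000
        (c,wh,a)=cv2.minAreaRect(P.astype(np.float32)); print(t,round(o["confidence"],2),"n",len(xs),"px",xs.min(),xs.max(),ys.min(),ys.max(),"rect",np.round(c,1),np.round(wh,1),round(a,1),"mean",P.mean(0).round(1))
E
```

```text
dater 0.81 n 437 px 220 246 243 263 rect [494.9  37.9] [59.7 44.2] 86.4 mean [494.2  38.4]
dater 0.71 n 272 px 277 301 236 253 rect [514.5 -94. ] [25.9 59.4] 26.7 mean [514.7 -93.6]Traceback (most recent call last):
  File "<stdin>", line 7, in <module>
  File "h.py", line 9, in atz
    e,d=ray(cam,px,cal); return e+d*(z-e[2])/d[2]
        ~~~^^^^^^^^^^^^
  File "h.py", line 5, in ray
    c=cal or r.get_calibration(cam); K=np.array(c["intrinsics"]);
             ~~~~~~~~~~~~~~~~~^^^^^
ValueError: time passes only in moves, steps and waits
```

View pics/crop1.png

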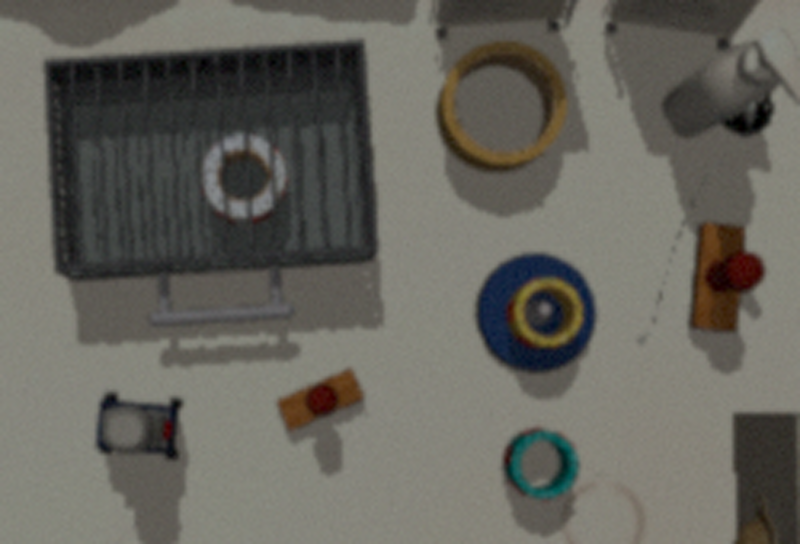

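The crop shows the wanted stamp (crop 320,400): it measures 26x59, matching 26x64. The one at crop (720,275) is longer and wider, so it's the look-alike. The yellow roll on the blue stand is at crop (545,312), and the turquoise one is off the stand.

```bash
python3 - <<'E'
from h import *
cal=r.get_calibration("top"); r.snapshot("top")
for t,z in (("stamp",.017),("full_roll",.055),("spent_roll",.057),("mat",.003),("roll_stand",.012),("drawer_handle",.074)):
    for o in r.silhouettes("top",t)[:3]:
        ys,xs=np.nonzero(o["pixels"])
        P=np.array([atz("top",(x,y),z,cal)[:2] for x,y in zip(xs,ys)])*1000
        (c,wh,a)=cv2.minAreaRect(P.astype(np.float32)); print(t,round(o["confidence"],2),"n",len(xs),"px",xs.min(),xs.max(),ys.min(),ys.max(),"rect",np.round(c,1),np.round(wh,1),round(a,1))
C=lambda u,v:(190+(u-1.1)/3.2,120+(v-1.1)/3.2)
for n,uv,z in (("barL",(152,316),.045),("barR",(292,309),.045),("roofFL",(58,272),.074),("roofFR",(376,255),.074),("roofBL",(46,62),.074),("roofBR",(362,42),.074),("stampknob",(321,399),.071),("stampTL",(279,404),.017),("stampTR",(353,371),.017),("stampBR",(363,399),.017),("stampBL",(290,431),.017),("bulb",(127,428),.1),("ftTL",(104,402),.053),("ftBL",(103,448),.053),("ftTR",(176,405),.053),("ftBR",(173,454),.053),("spindle",(545,310),.049),("spent",(547,312),.057),("base",(536,312),.012),("full",(244,177),.055)):
    print(n,(atz("top",C(*uv),z,cal)*1000).round(1))
E
```

```text
stamp 0.61 n 575 px 405 428 190 223 rect [ 608.3 -411.3] [53.8 83.4] 83.6
stamp 0.57 n 261 px 277 302 236 253 rect [513.6 -95.9] [25.1 63.1] 23.0
stamp 0.51 n 4191 px 212 303 147 221 rect [663.7 -15.7] [180.4 222.2] 3.8
full_roll 0.8 n 378 px 253 279 163 189 rect [678.6 -37.6] [63.2 62.6] 0.4
spent_roll 0.53 n 275 px 348 371 207 228 rect [ 579.2 -261.5] [50.2 55. ] 0.2
spent_roll 0.53 n 326 px 347 371 254 276 rect [ 466.6 -259.3] [56.9 51.8] 89.6
mat 0.58 n 4382 px 119 180 178 261 rect [575.5 255. ] [199.5 139.9] 7.0
roll_stand 0.77 n 799 px 340 375 199 236 rect [ 581.6 -264.6] [87.  92.2] 89.6
drawer_handle 0.93 n 4585 px 209 304 145 221 rect [656.2 -16.6] [174.2 217.8] 4.8
barL [576.5  31.7  45. ]
barR [582.2 -73.9  45. ]
roofFL [607.2  98.7  74. ]
roofFR [ 620.7 -135.5   74. ]
roofBL [764. 110.  74.]
roofBR [ 780.  -125.2   74. ]
stampknob [514.8 -95.3  71. ]
stampTL [510.3 -64.4  17. ]
stampTR [ 535.9 -121.3   17. ]
stampBR [ 514.4 -129.1   17. ]
stampBL [489.7 -72.9  17. ]
bulb [493.8  43.8 100. ]
ftTL [511.7  66.1  53. ]
ftBL [477.6  66.4  53. ]
ftTR [509.7  12.4  53. ]
ftBR [473.4  14.3  53. ]
spindle [ 581.9 -264.1   49. ]
spent [ 580.  -264.1   57. ]
base [ 582.3 -263.7   12. ]
full [681.  -37.4  55. ]
```

Call:
play_rows --translation '[[0, 0, 0], [0, 0, 0], [0, 0, 0], [0, 0, 0], [0, 0, 0], [0, 0, 0], [0, 0, 0], [-0.05, 0.02, 0], [-0.05, 0.02, 0], [-0.05, 0.02, 0], [-0.05, 0.02, 0], [-0.05, 0.02, 0], [-0.05, 0.02, 0], [-0.05, 0.02, 0], [-0.05, 0.02, 0], [-0.05, 0.02, 0], [-0.05, 0.02, 0], [-0.05, 0.02, 0], [-0.05, 0.02, 0], [-0.05, 0.02, 0]]' --delta_rot '[[0, 0, 9.7], [0, 0, 9.7], [0, 0, 9.7], [0, 0, 9.7], [0, 0, 9.7], [0, 0, 9.7], [0, 0, 9.7], [0, 0, 0], [0, 0, 0], [0, 0, 0], [0, 0, 0], [0, 0, 0], [0, 0, 0], [0, 0, 0], [0, 0, 0], [0, 0, 0], [0, 0, 0], [0, 0, 0], [0, 0, 0], [0, 0, 0]]' --grip '[1, 1, 1, 1, 1, 1, 1, 1, 1, 1, 1, 1, 1, 1, 1, 1, 1, 1, 1, 1]' --squeeze 20

```text
clock: 3.95
tool_pos: [0.4959, -0.072, 0.3029]
eef_rot: [0.707, 0.708, 0.0, 0.0]
contact_force: [1.4, -0.2, 0.5]
opening: 0.998
finger_force: 0.0
```

```bash
python3 - <<'E'
from h import *
cal=r.get_calibration("wrist"); im=r.snapshot("wrist"); cv2.imwrite("pics/w1.png",im)
print(np.round(cal["eye"],3),r.get_state()["tool_pos"])
for t,z in (("stamp",.017),("dater",.053)):
    for o in r.silhouettes("wrist",t)[:3]:
        ys,xs=np.nonzero(o["pixels"])
        P=np.array([atz("wrist",(x,y),z,cal)[:2] for x,y in zip(xs,ys)])*1000
        (c,wh,a)=cv2.minAreaRect(P.astype(np.float32)); print(t,round(o["confidence"],2),"px",xs.min(),xs.max(),ys.min(),ys.max(),"rect",np.round(c,1),np.round(wh,1),round(a,1))
E
```

```text
[0.496 0.013 0.385] [ 0.49809955 -0.08076858  0.30328302]
stamp 0.94 px 321 378 370 398 rect [ 607.  -397.9] [53.3 88.8] 83.9
dater 0.67 px 252 297 34 102 rect [492.8  42.7] [58.  41.2] 84.9
```

View pics/w1.png

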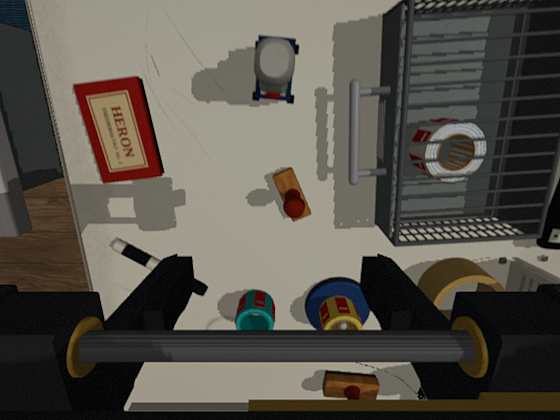

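Wrist view: dater (275,65), wanted stamp (292,195), bar handle (355,132), full roll (448,150), turquoise roll (255,312), yellow roll on the stand (338,312), bigger stamp (350,385).

```bash
python3 - <<'E'
from h import *
s=r.get_state();cal=r.get_calibration("wrist");print(s["tool_pos"],s["eef_rot"],s["clock"],s["qd"])
for n,uv,z in (("stA",(275,174),.017),("stB",(290,167),.017),("stC",(311,212),.017),("stD",(297,221),.017),("bulb",(275,58),.1),("ft1",(257,38),.053),("ft2",(296,42),.053),("ft3",(255,98),.053),("ft4",(291,100),.053),("bar1",(354,81),.045),("bar2",(355,183),.045),("rollc",(463,150),.055),("roof1",(403,10),.074),("roof2",(393,240),.074),("spent",(343,320),.057)):
    print(n,(atz("wrist",uv,z,cal)*1000).round(1))
E
```

```text
[ 0.49585212 -0.07374252  0.30278793] [ 7.09030828e-01  7.05176873e-01 -2.07052096e-05  9.28658984e-04] 4.1 [-0.06334889 -0.01414353 -0.05743659  0.0427029  -0.0155932   0.00359754
 -0.01448851]
stA [493.7 -71.4  17. ]
stB [511.5 -63.1  17. ]
stC [ 538.  -119.7   17. ]
stD [ 520.8 -131.6   17. ]
bulb [495.1  44.4 100. ]
ft1 [478.1  67.   53. ]
ft2 [514.8  63.4  53. ]
ft3 [474.7  13.9  53. ]
ft4 [510.5  11.7  53. ]
bar1 [573.8  29.4  45. ]
bar2 [582.7 -75.8  45. ]
rollc [690.1 -38.6  55. ]
roof1 [605.1  84.1  74. ]
roof2 [ 621.2 -132.2   74. ]
spent [ 577.8 -249.7   57. ]
```

Call:
play_rows --translation '[[-0.012, 0.01, 0.02], [-0.012, 0.01, 0.04], [0, 0, 0.04], [0, 0, 0.02], [0, 0, 0], [0, 0, 0], [0, 0, 0]]' --delta_rot '[[0, 0, 0], [0, 0, 0], [0, 0, 0], [0, 0, 0], [0, 0, 0], [0, 0, 0], [0, 0, 0]]' --grip '[0.15, 0.15, 0.15, 0.15, 0.15, 0.15, 0.15]'

```text
clock: 4.97
tool_pos: [0.5158, -0.0941, 0.1839]
eef_rot: [0.707, 0.708, 0.001, 0.001]
contact_force: [-1.3, -0.2, 0.4]
opening: 0.574
finger_force: 0.0
```

Call:
play_rows --translation '[[-0.002, 0, 0.03], [0, 0, 0.03], [0, 0, 0.02], [0, 0, 0.004], [0, 0, 0], [0, 0, 0], [0, 0, 0], [0, 0, 0], [0, 0, 0], [0, 0, 0]]' --delta_rot '[[0, 0, 0], [0, 0, 0], [0, 0, 0], [0, 0, 0], [0, 0, 0], [0, 0, 0], [0, 0, 0], [0, 0, 0], [0, 0, 0], [0, 0, 0]]' --grip '[0.15, 0.15, 0.15, 0.15, 0.15, 0.15, -1, -1, -1, -1]' --squeeze 20

```text
clock: 6.22
tool_pos: [0.5152, -0.0964, 0.0988]
eef_rot: [0.707, 0.707, 0.0, -0.0]
contact_force: [-1.0, -0.4, 2.3]
opening: 0.274
finger_force: 19.9
```

Call:
play_rows --translation '[[0, 0, -0.02], [0, 0, -0.04], [0, 0, -0.04], [0, 0, -0.03], [0.04, 0.01, 0], [0.04, 0.01, 0], [0.04, 0.01, 0], [0.04, 0.01, 0], [0.04, 0.01, 0], [0.04, 0.01, 0], [0.04, 0.01, 0], [0.04, 0.01, 0], [0.035, 0.01, 0], [0, 0, 0], [0, 0, 0], [0, 0, 0.03], [0, 0, 0.03], [0, 0, 0], [0, 0, 0], [0, 0, 0]]' --delta_rot '[[0, 0, 0], [0, 0, 0], [0, 0, 0], [0, 0, 0], [0, 0, 0], [0, 0, 0], [0, 0, 0], [0, 0, 0], [0, 0, 0], [0, 0, 0], [0, 0, 0], [0, 0, 0], [0, 0, 0], [0, 0, 0], [0, 0, 0], [0, 0, 0], [0, 0, 0], [0, 0, 0], [0, 0, 0], [0, 0, 0]]' --grip '[-1, -1, -1, -1, -1, -1, -1, -1, -1, -1, -1, -1, -1, -1, -1, -1, -1, -1, -1, -1]'

```text
clock: 8.72
tool_pos: [0.6058, 0.2585, 0.1703]
eef_rot: [0.707, 0.707, 0.001, 0.001]
contact_force: [-0.6, -0.8, -0.7]
opening: 0.272
finger_force: 20.0
```

Call:
play_rows --translation '[[0, 0, 0.03], [0, 0, 0.025], [0, 0, 0.01], [0, 0, 0.003], [0, 0, 0], [0, 0, 0], [0, 0, 0], [0, 0, 0], [0, 0, 0], [0, 0, 0], [0, 0, -0.03], [0, 0, -0.04], [0, 0, -0.04]]' --delta_rot '[[0, 0, 0], [0, 0, 0], [0, 0, 0], [0, 0, 0], [0, 0, 0], [0, 0, 0], [0, 0, 0], [0, 0, 0], [0, 0, 0], [0, 0, 0], [0, 0, 0], [0, 0, 0], [0, 0, 0]]' --grip '[-1, -1, -1, -1, -1, -1, -1, 0.1, 0.1, 0.1, 0.1, 0.1, 0.1]'

```text
clock: 10.35
tool_pos: [0.6047, 0.2586, 0.2115]
eef_rot: [0.707, 0.707, -0.0, -0.0]
contact_force: [0.2, -0.2, 0.4]
opening: 0.549
finger_force: 0.0
```

Call:
play_rows --translation '[[-0.037, -0.02, 0], [-0.04, -0.02, 0], [-0.04, -0.02, 0], [-0.04, -0.02, 0], [-0.03, -0.02, 0], [-0.03, -0.01, 0], [0, 0, 0], [0, 0, 0], [0, 0, 0], [0, 0, 0.03], [0, 0, 0.03], [0, 0, 0.015], [0, 0, 0.005], [0, 0, 0], [0, 0, 0]]' --delta_rot '[[0, 0, 0], [0, 0, 0], [0, 0, 0], [0, 0, 0], [0, 0, 0], [0, 0, 0], [0, 0, 3.5], [0, 0, 0], [0, 0, 0], [0, 0, 0], [0, 0, 0], [0, 0, 0], [0, 0, 0], [0, 0, 0], [0, 0, 0]]' --grip '[0.36, 0.36, 0.36, 0.36, 0.36, 0.36, 0.36, 0.36, 0.36, 0.36, 0.36, 0.36, 0.36, 0.36, 0.36]'

```text
clock: 12.22
tool_pos: [0.4956, 0.0417, 0.1315]
eef_rot: [0.728, 0.686, 0.001, 0.0]
contact_force: [0.2, -0.3, 0.1]
opening: 0.677
finger_force: 0.0
```

Close, lift, and go to (0.521, 0.248).

Call:
play_rows --translation '[[0, 0, 0], [0, 0, 0], [0, 0, 0], [0, 0, 0], [0, 0, -0.02], [0, 0, -0.03], [0.033, 0.006, 0], [0.035, 0.006, 0], [0.035, 0.006, 0], [0.035, 0.006, 0], [0.035, 0.007, 0], [0.032, 0.006, 0], [0, 0, 0], [0, 0, 0], [0, 0, 0.02], [0, 0, 0.015], [0, 0, 0.005], [0, 0, 0], [0, 0, 0]]' --delta_rot '[[0, 0, 0], [0, 0, 0], [0, 0, 0], [0, 0, 0], [0, 0, 0], [0, 0, 0], [0, 0, 0], [0, 0, 0], [0, 0, 0], [0, 0, 0], [0, 0, 0], [0, 0, 0], [0, 0, 0], [0, 0, 0], [0, 0, 0], [0, 0, 0], [0, 0, 0], [0, 0, 0], [0, 0, 0]]' --grip '[-1, -1, -1, -1, -1, -1, -1, -1, -1, -1, -1, -1, -1, -1, -1, -1, -1, -1, -1]' --squeeze 20

```text
clock: 14.6
tool_pos: [0.5447, 0.244, 0.1412]
eef_rot: [0.728, 0.685, 0.0, 0.0]
contact_force: [0.7, -0.1, -1.2]
opening: 0.355
finger_force: 19.9
```

Call:
play_rows --translation '[[0.003, -0.012, 0], [0.002, -0.01, 0], [0, 0, 0], [0, 0, 0], [0, 0, 0.004], [0, 0, 0.002], [0, 0, 0], [0, 0, 0], [0, 0, 0], [0, 0, 0], [0, 0, 0], [0, 0, -0.03], [0, 0, -0.04], [0, 0, -0.05], [0, 0, 0]]' --delta_rot '[[0, 0, 0], [0, 0, 0], [0, 0, 0], [0, 0, 0], [0, 0, 0], [0, 0, 0], [0, 0, 0], [0, 0, 0], [0, 0, 0], [0, 0, 0], [0, 0, 0], [0, 0, 0], [0, 0, 0], [0, 0, 0], [0, 0, 0]]' --grip '[-1, -1, -1, -1, -1, -1, -1, -1, 0.2, 0.2, 0.2, 0.2, 0.2, 0.2, 0.2]'

```text
clock: 16.48
tool_pos: [0.5247, 0.251, 0.2585]
eef_rot: [0.728, 0.685, 0.004, 0.001]
contact_force: [-0.9, 0.1, 0.2]
opening: 0.6
finger_force: 0.0
```

```bash
python3 - <<'E'
from h import *
print(r.get_state()["tool_pos"],r.get_state()["eef_rot"])
im=r.snapshot("scene"); cv2.imwrite("pics/s2.png",cv2.resize(im[100:320,150:420],None,fx=2.9,fy=2.7,interpolation=cv2.INTER_CUBIC)[:600,:800])
E
```

```text
[0.5247411  0.25099543 0.25852165] [0.72813765 0.68541827 0.0040031  0.00115421]
```

View pics/s2.png

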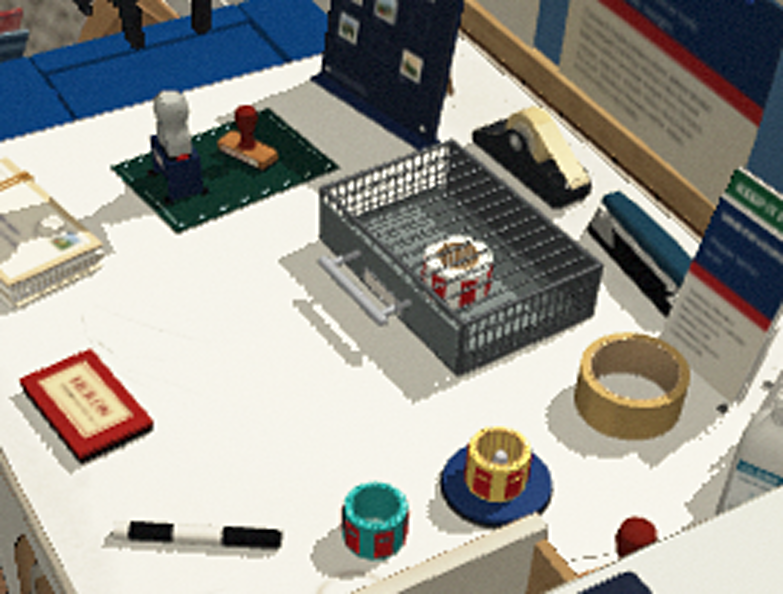

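Both stamps stand upright on the mat (dater at 178,145 and stamp at 248,140 in the crop). Next is the drawer handle.

Call:
play_rows --translation '[[0, 0, 0], [0, 0, 0], [-0.035, 0.005, 0], [-0.04, 0.005, 0], [-0.04, 0.005, 0], [-0.04, 0.005, 0], [-0.04, 0.005, 0], [-0.04, 0.005, 0], [-0.04, 0.007, 0], [0, 0, 0.04], [0, 0, 0.03], [0, 0, 0.03], [0, 0, 0], [0, 0, 0], [0, 0, 0]]' --delta_rot '[[0, 0, -6.8], [0, 0, 0], [0, 0, 0], [0, 0, 0], [0, 0, 0], [0, 0, 0], [0, 0, 0], [0, 0, 0], [0, 0, 0], [0, 0, 0], [0, 0, 0], [0, 0, 0], [0, 0, 0], [0, 0, 0], [0, 0, 0]]' --grip '[-0.5, -0.5, -0.5, -0.5, -0.5, -0.5, -0.5, -0.5, -0.5, -0.5, -0.5, -0.5, -0.5, -0.5, -0.5]'

```text
clock: 18.4
tool_pos: [0.5764, -0.0221, 0.1559]
eef_rot: [0.686, 0.727, 0.001, 0.001]
contact_force: [-0.6, 0.1, -0.3]
opening: 0.256
finger_force: 0.0
```

```bash
python3 - <<'E'
from h import *
s=r.get_state();cal=r.get_calibration("wrist");print(s["tool_pos"],s["eef_rot"],np.abs(s["qd"]).max())
im=r.snapshot("wrist"); cv2.imwrite("pics/w2.png",im)
for x in (578,): print(proj("wrist",(.578,-.022,.045),cal),proj("wrist",(.5755,.03,.045),cal),proj("wrist",(.5805,-.07,.045),cal))
E
```

```text
[ 0.57640615 -0.02209015  0.15587454] [0.68630414 0.72731387 0.00074003 0.00078555] 0.0036831005175471014
[279.14589835 235.5289405 ] [280.12513184 157.67261195] [278.63988062 297.04778407]
```

View pics/w2.png

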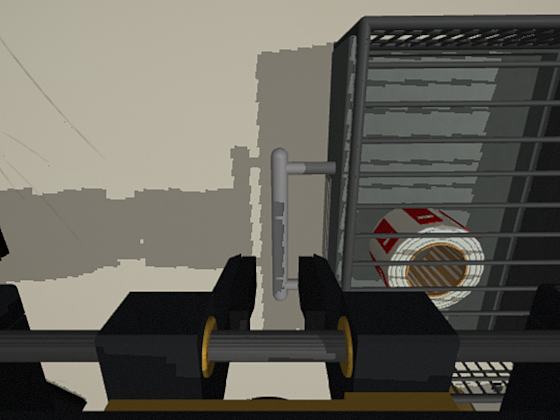

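Wrist view: the bar runs vertically at column 280, from row 155 to 297, centred between the fingers. Descend and pinch.

Call:
play_rows --translation '[[0, 0, 0.03], [0, 0, 0.02], [0, 0, 0.01], [0, 0, 0.006], [0, 0, 0], [0, 0, 0], [0, 0, 0], [0, 0, 0], [0, 0, 0], [0, -0.01, 0], [0, -0.02, 0], [0, -0.02, 0], [0, -0.02, 0], [0, -0.02, 0], [0, -0.02, 0], [0, -0.02, 0], [0, -0.01, 0], [0, 0, 0], [0, 0, 0], [0, 0, 0]]' --delta_rot '[[0, 0, 0], [0, 0, 0], [0, 0, 0], [0, 0, 0], [0, 0, 0], [0, 0, 0], [0, 0, 0], [0, 0, 0], [0, 0, 0], [0, 0, 0], [0, 0, 0], [0, 0, 0], [0, 0, 0], [0, 0, 0], [0, 0, 0], [0, 0, 0], [0, 0, 0], [0, 0, 0], [0, 0, 0], [0, 0, 0]]' --grip '[-0.5, -0.5, -0.5, -0.5, -0.5, -0.5, -1, -1, -1, -1, -1, -1, -1, -1, -1, -1, -1, -1, -1, -1]' --squeeze 25

```text
clock: 20.95
tool_pos: [0.4409, -0.0308, 0.0931]
eef_rot: [0.686, 0.727, -0.008, -0.009]
contact_force: [-1.3, -1.0, -27.1]
opening: 0.113
finger_force: 25.0
```

Call:
play_rows --translation '[[0, 0, 0], [0, 0, 0], [0, 0, 0], [0, 0, 0]]' --delta_rot '[[0, 0, 0], [0, 0, 0], [0, 0, 0], [0, 0, 0]]' --grip '[-0.5, -0.5, -0.5, -0.5]'

```text
clock: 21.45
tool_pos: [0.4449, -0.0308, 0.0957]
eef_rot: [0.686, 0.727, -0.004, -0.005]
contact_force: [0.3, -0.7, 0.4]
opening: 0.251
finger_force: 0.0
```

```bash
python3 - <<'E'
from h import *
s=r.get_state();print(np.round(s["tool_pos"],4),np.round(s["eef_rot"],4),np.round(s["q"],3),s["contact_force"],s["moment"])
E
```

```text
[ 0.4449 -0.0308  0.0957] [ 0.6861  0.7275 -0.0044 -0.0055] [-0.037  0.888  0.006  2.224 -0.143  0.043  0.168] [ 0.33784994 -0.74050114  0.38719387] [-0.0911268   0.0088524  -0.02596656]
```

Call:
play_rows --translation '[[0, 0, -0.03], [0, 0, -0.04], [0, 0, -0.04], [-0.04, 0.021, 0], [-0.04, 0.021, 0], [-0.04, 0.021, 0], [-0.04, 0.021, 0], [-0.04, 0.021, 0], [-0.04, 0.021, 0], [0, 0, 0], [0, 0, 0], [0, 0, 0]]' --delta_rot '[[0, 0, 0], [0, 0, 0], [0, 0, 0], [0, 0, 0], [0, 0, 0], [0, 0, 0], [0, 0, 0], [0, 0, 0], [0, 0, 0], [0, 0, 3.3], [0, 0, 0], [0, 0, 0]]' --grip '[-0.5, -0.5, -0.5, -0.5, -0.5, -0.5, 0.45, 0.45, 0.45, 0.45, 0.45, 0.45]'

```text
clock: 22.95
tool_pos: [0.5859, -0.2622, 0.2029]
eef_rot: [0.706, 0.708, -0.005, -0.006]
contact_force: [-1.4, 0.2, -0.7]
opening: 0.726
finger_force: 0.0
```

```bash
python3 - <<'E'
from h import *
s=r.get_state();print(np.round(s["tool_pos"],4),np.round(s["eef_rot"],4),np.round(s["q"],3))
im=r.snapshot("top"); cv2.imwrite("pics/t2.png",cv2.resize(im[120:290,190:440],None,fx=3.2,fy=3.2,interpolation=cv2.INTER_CUBIC))
cal=r.get_calibration("top")
for t,z in (("full_roll",.055),("spent_roll",.057)):
    for o in r.silhouettes("top",t)[:3]:
        ys,xs=np.nonzero(o["pixels"])
        P=np.array([atz("top",(x,y),z,cal)[:2] for x,y in zip(xs,ys)])*1000
        (c,wh,a)=cv2.minAreaRect(P.astype(np.float32)); print(t,round(o["confidence"],2),"px",xs.min(),xs.max(),ys.min(),ys.max(),"rect",np.round(c,1),np.round(wh,1),round(a,1))
E
```

```text
[ 0.5859 -0.2622  0.2029] [ 0.7061  0.7081 -0.0048 -0.0061] [ 0.317  0.837  0.057  1.592 -0.058  0.729  0.402]
full_roll 0.95 px 256 282 220 244 rect [543.8 -45.6] [57.2 62.1] 0.2
full_roll 0.65 px 214 307 202 279 rect [522.8 -25.2] [176.4 217.5] 3.8
spent_roll 0.63 px 347 369 255 275 rect [ 468.5 -254.8] [47.1 48.5] 65.4
spent_roll 0.4 px 213 308 202 280 rect [522.5 -23.5] [178.5 223.8] 4.5
spent_roll 0.17 px 134 159 198 216 rect [604.6 248.5] [32.8 63. ] 25.2
```

View pics/t2.png

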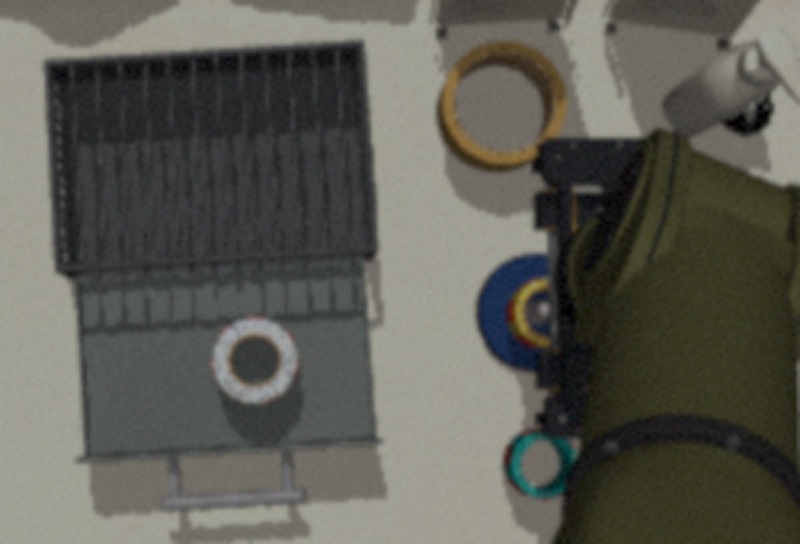

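The drawer is open with the full roll at crop (255,360), about (0.544, -0.046). Next, grip the yellow roll on the stand.

Call:
play_rows --translation '[[-0.002, -0.005, 0], [0, 0, 0.04], [0, 0, 0.03], [0, 0, 0.03], [0, 0, 0.016], [0, 0, 0], [0, 0, 0], [0, 0, 0], [0, 0, 0]]' --delta_rot '[[-0.9, 0, 0], [0, 0, 0], [0, 0, 0], [0, 0, 0], [0, 0, 0], [0, 0, 0], [0, 0, 0], [0, 0, 0], [0, 0, 0]]' --grip '[0.45, 0.45, 0.45, 0.45, 0.45, 0.45, 0.45, -1, -1]' --squeeze 12

```text
clock: 24.22
tool_pos: [0.5817, -0.2653, 0.088]
eef_rot: [0.707, 0.707, 0.001, 0.001]
contact_force: [-1.4, 0.8, 3.3]
opening: 0.57
finger_force: 12.0
```

Call:
play_rows --translation '[[0, 0, 0], [0, 0, 0]]' --delta_rot '[[0, 0, 0], [0, 0, 0]]' --grip '[-1, -1]'

```text
clock: 24.48
tool_pos: [0.5817, -0.2653, 0.088]
eef_rot: [0.707, 0.707, 0.001, 0.001]
contact_force: [-0.7, 1.1, 6.0]
opening: 0.563
finger_force: 12.0
```

Call:
play_rows --translation '[[0, 0, -0.03], [0, 0, -0.03], [0, 0, -0.03], [0.0425, -0.0055, 0], [0.0425, -0.0055, 0], [0.0425, -0.0055, 0], [0.0425, -0.0055, 0], [0.0425, -0.0055, 0], [0.0425, -0.0055, 0], [0.0425, -0.0055, 0], [0, 0, 0], [0, 0, 0], [0, 0, 0.03], [0, 0, 0.02], [0, 0, 0], [0, 0, 0]]' --delta_rot '[[0, 0, 0], [0, 0, 0], [0, 0, 0], [0, 0, 0], [0, 0, 0], [0, 0, 0], [0, 0, 0], [0, 0, 0], [0, 0, 0], [0, 0, 0], [0, 0, 0], [0, 0, 0], [0, 0, 0], [0, 0, 0], [0, 0, 0], [0, 0, 0]]' --grip '[-1, -1, -1, -1, -1, -1, -1, -1, -1, -1, -1, -1, -1, -1, -1, -1]'

```text
clock: 26.48
tool_pos: [0.5429, 0.0312, 0.1279]
eef_rot: [0.707, 0.707, 0.001, 0.001]
contact_force: [-0.3, -0.1, -0.5]
opening: 0.569
finger_force: 12.0
```

Call:
play_rows --translation '[[0, 0, 0.02], [0, 0, 0.015], [0, 0, 0.006], [0, 0, 0], [0, 0, 0], [0, 0, 0], [0, 0, 0], [0, 0, 0], [0, 0, -0.03], [0, 0, -0.04], [0, 0, -0.02], [0, 0, 0], [0, 0, 0]]' --delta_rot '[[0, 0, 0], [0, 0, 0], [0, 0, 0], [0, 0, 0], [0, 0, 0], [0, 0, 0], [0, 0, 0], [0, 0, 0], [0, 0, 0], [0, 0, 0], [0, 0, 0], [0, 0, 0], [0, 0, 0]]' --grip '[-1, -1, -1, -1, -1, 0.4, 0.4, 0.4, 0.4, 0.4, 0.4, 0.4, 0.4]'

```text
clock: 28.1
tool_pos: [0.5419, 0.0324, 0.1756]
eef_rot: [0.707, 0.707, 0.0, -0.0]
contact_force: [0.4, 0.3, -0.4]
opening: 0.7
finger_force: 0.0
```

```bash
python3 - <<'E'
from h import *
s=r.get_state();print(np.round(s["tool_pos"],4),np.round(s["eef_rot"],4))
cv2.imwrite("pics/s3.png",cv2.resize(r.snapshot("scene")[110:310,190:400],None,fx=3,fy=3,interpolation=cv2.INTER_CUBIC))
E
```

```text
[0.5419 0.0324 0.1756] [ 7.067e-01  7.075e-01  3.000e-04 -5.000e-04]
```

View pics/s3.png

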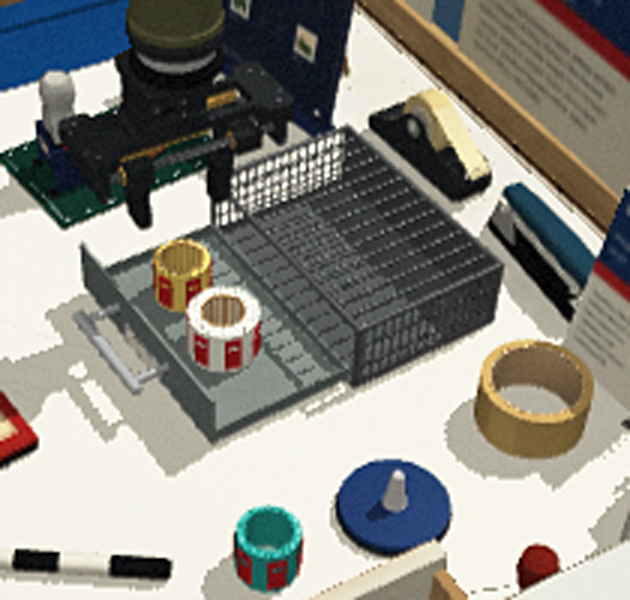

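The yellow roll lies flat in the drawer (crop 182,275) beside the white one (crop 225,328). Taking the white one.

Call:
play_rows --translation '[[-0.04, 0.002, 0], [-0.038, 0, 0], [0, 0, 0], [0, 0, 0], [0, 0, 0.03], [0, 0, 0.03], [0, 0, 0.02], [0, 0, 0.008], [0, 0, 0], [0, 0, 0], [0, 0, 0], [0, 0, 0], [0, 0, 0], [0, 0, 0]]' --delta_rot '[[0, 0, 0], [0, 0, 0], [0, 0, 0], [0, 0, 0], [0, 0, 0], [0, 0, 0], [0, 0, 0], [0, 0, 0], [0, 0, 0], [0, 0, 0], [0, 0, 0], [0, 0, 0], [0, 0, 0], [0, 0, 0]]' --grip '[0.8, 0.8, 0.8, 0.8, 0.8, 0.8, 0.8, 0.8, 0.8, 0.8, -1, -1, -1, -1]' --squeeze 20

```text
clock: 29.9
tool_pos: [0.5447, -0.0456, 0.0888]
eef_rot: [0.707, 0.707, 0.001, 0.0]
contact_force: [-1.5, -0.8, 5.9]
opening: 0.714
finger_force: 20.0
```

Call:
play_rows --translation '[[0, 0, -0.03], [0, 0, -0.03], [0, 0, -0.03], [-0.036, 0.006, 0], [-0.036, 0.006, 0], [-0.036, 0.006, 0], [-0.037, 0.006, 0], [-0.037, 0.006, 0], [-0.037, 0.007, 0], [0, 0, 0], [0, 0, 0], [0, 0, 0.015], [0, 0, 0.015], [0, 0, 0], [0, 0, 0]]' --delta_rot '[[0, 0, 0], [0, 0, 0], [0, 0, 0], [0, 0, 0], [0, 0, 0], [0, 0, 0], [0, 0, 0], [0, 0, 0], [0, 0, 0], [0, 0, 0], [0, 0, 0], [0, 0, 0], [0, 0, 0], [0, 0, 0], [0, 0, 0]]' --grip '[-1, -1, -1, -1, -1, -1, -1, -1, -1, -1, -1, -1, -1, -1, -1]'

```text
clock: 31.78
tool_pos: [0.5817, -0.2644, 0.1478]
eef_rot: [0.707, 0.708, 0.001, -0.0]
contact_force: [0.6, -0.9, -0.7]
opening: 0.717
finger_force: 20.0
```

Call:
play_rows --translation '[[0, 0, 0.025], [0, 0, 0.02], [0, 0, 0.01], [0, 0, 0.001], [0, 0, 0], [0, 0, 0], [0, 0, 0], [0, 0, 0], [0, 0, 0], [0, 0, -0.03], [0, 0, -0.04], [0, 0, -0.02], [0.039, -0.022, 0], [0.039, -0.022, 0], [0.039, -0.022, 0], [0.039, -0.022, 0], [0.039, -0.022, 0], [0.039, -0.022, 0], [0, 0, 0], [0, 0, 0]]' --delta_rot '[[0, 0, 0], [0, 0, 0], [0, 0, 0], [0, 0, 0], [0, 0, 0], [0, 0, 0], [0, 0, 0], [0, 0, 0], [0, 0, 0], [0, 0, 0], [0, 0, 0], [0, 0, 0], [0, 0, 0], [0, 0, 0], [0, 0, 0], [0, 0, 0], [0, 0, 0], [0, 0, 0], [0, 0, -3.3], [2, 0, 0]]' --grip '[-1, -1, -1, -1, -1, -1, 0.8, 0.8, 0.8, 0.8, 0.8, 0.8, 0, -0.5, -0.5, -0.5, -0.5, -0.5, -0.5, -0.5]'

```text
clock: 34.28
tool_pos: [0.4492, -0.031, 0.1821]
eef_rot: [0.685, 0.728, -0.013, -0.012]
contact_force: [-0.2, -0.6, -0.1]
opening: 0.25
finger_force: 0.0
```

Call:
play_rows --translation '[[0, 0, 0], [0, 0, 0], [0, 0, 0]]' --delta_rot '[[0, 0, 0], [0, 0, 0], [0, 0, 0]]' --grip '[-0.5, -0.5, -0.5]'

```text
clock: 34.65
tool_pos: [0.4493, -0.0312, 0.1821]
eef_rot: [0.686, 0.727, -0.012, -0.012]
contact_force: [-0.4, -0.3, -0.1]
opening: 0.247
finger_force: 0.0
```

```bash
python3 - <<'E'
from h import *
s=r.get_state();print(np.round(s["tool_pos"],4),np.round(s["eef_rot"],4),np.round(s["q"],3))
a=r.snapshot("scene")[110:310,230:390]; b=r.snapshot("wrist")
cv2.imwrite("pics/m1.png",np.hstack([cv2.resize(a,(400,500)),cv2.resize(b[:,130:450],(381,500))]))
E
```

```text
[ 0.4493 -0.0312  0.1821] [ 0.6863  0.7272 -0.012  -0.0119] [-0.072  0.707  0.062  2.169 -0.134  0.303  0.163]
```

View pics/m1.png

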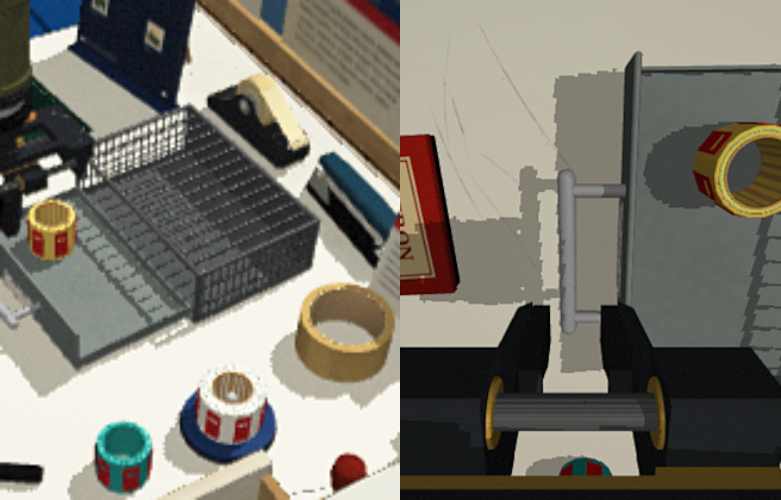

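White roll sits over the spindle (left half, 235,395). The bar in the wrist view is a few mm left of the finger centre, so I'll correct while descending.

Call:
play_rows --translation '[[0, -0.002, 0.03], [0, 0, 0.03], [0, 0, 0.02], [0, 0, 0.006], [0, 0, 0], [0, 0, 0]]' --delta_rot '[[0, 0, 0], [0, 0, 0], [0, 0, 0], [0, 0, 0], [0, 0, 0], [0, 0, 0]]' --grip '[-0.5, -0.5, -0.5, -0.5, -0.5, -0.5]'

```text
clock: 35.5
tool_pos: [0.4449, -0.031, 0.0969]
eef_rot: [0.686, 0.727, -0.012, -0.012]
contact_force: [-0.1, -0.2, 0.2]
opening: 0.246
finger_force: 0.0
```

Call:
play_rows --translation '[[0, 0, 0], [0, 0, 0], [0, 0, 0], [0, 0.01, 0], [0, 0.01, 0], [0, 0.015, 0], [0, 0.02, 0], [0, 0.02, 0], [0, 0.02, 0], [0, 0.02, 0], [0, 0.01, 0], [0, 0.005, 0], [0, 0, 0], [0, 0, 0]]' --delta_rot '[[0, 0, 0], [0, 0, 0], [0, 0, 0], [0, 0, 0], [-1, 0, 0], [-1, 0, 0], [0, 0, 0], [0, 0, 0], [0, 0, 0], [0, 0, 0], [0, 0, 0], [0, 0, 0], [0, 0, 0], [0, 0, 0]]' --grip '[-1, -1, -1, -1, -1, -1, -1, -1, -1, -1, -1, -1, -1, -1]' --squeeze 25

```text
clock: 37.25
tool_pos: [0.5761, -0.0224, 0.0968]
eef_rot: [0.686, 0.728, 0.003, 0.001]
contact_force: [0.8, 2.0, 7.8]
opening: 0.117
finger_force: 25.0
```

Call:
play_rows --translation '[[0, 0.002, 0], [0, 0.002, 0], [0, 0.001, 0], [0, 0, 0], [0, 0, 0]]' --delta_rot '[[0, 0, 0], [0, 0, 0], [0, 0, 0], [0, 0, 0], [0, 0, 0]]' --grip '[-1, -1, -1, -1, -1]'

```text
clock: 37.88
tool_pos: [0.5786, -0.0223, 0.0967]
eef_rot: [0.686, 0.728, 0.001, -0.001]
contact_force: [-3.9, 1.1, 12.6]
opening: 0.113
finger_force: 25.0
```

Call:
play_rows --translation '[[0, 0.002, 0], [0, 0.002, 0], [0, 0, 0], [0, 0, 0]]' --delta_rot '[[0, 0, 0], [0, 0, 0], [0, 0, 0], [0, 0, 0]]' --grip '[-1, -1, -1, -1]'

```text
clock: 38.38
tool_pos: [0.5791, -0.0223, 0.0967]
eef_rot: [0.686, 0.728, -0.002, -0.004]
contact_force: [-10.7, 1.4, 18.7]
opening: 0.115
finger_force: 25.0
```

Call:
play_rows --translation '[[0, 0, 0], [0, 0, 0], [0, 0, 0], [0, 0, -0.03], [0, 0, -0.04], [0, 0, -0.04], [0.039, -0.006, 0], [0.039, -0.006, 0], [0.039, -0.006, 0], [0.039, -0.006, 0], [0.039, -0.006, 0], [0.04, -0.006, 0], [0.04, -0.006, 0], [0, 0, 0], [0, 0, 0], [0, 0, 0]]' --delta_rot '[[0, 0, 0], [0, 0, 0], [0, 0, 0], [0, 0, 0], [0, 0, 0], [0, 0, 0], [0, 0, 0], [0, 0, 0], [0, 0, 0], [0, 0, 0], [0, 0, 0], [0, 0, 0], [0, 0, 0], [0, 0, 6.8], [0, 0, 0], [0, 0, 0]]' --grip '[-0.5, -0.5, -0.5, -0.5, -0.5, -0.5, 0, 0.36, 0.36, 0.36, 0.36, 0.36, 0.36, 0.36, 0.36, 0.36]'

```text
clock: 40.38
tool_pos: [0.5255, 0.2483, 0.2056]
eef_rot: [0.728, 0.686, 0.001, 0.0]
contact_force: [-0.6, -0.7, -0.5]
opening: 0.681
finger_force: 0.0
```

```bash
python3 - <<'E'
from h import *
s=r.get_state();print(np.round(s["tool_pos"],4),np.round(s["eef_rot"],4))
b=r.snapshot("top"); a=r.snapshot("wrist")
cv2.imwrite("pics/m2.png",np.hstack([cv2.resize(b[125:245,195:400],(500,293)),cv2.resize(a,(300,293))]))
cal=r.get_calibration("top")
for o in r.silhouettes("top","drawer_handle")[:1]:
    ys,xs=np.nonzero(o["pixels"]); print(xs.min(),xs.max(),ys.min(),ys.max())
E
```

```text
[0.5255 0.2483 0.2056] [7.278e-01 6.857e-01 6.000e-04 3.000e-04]
212 302 147 221
```

View pics/m2.png

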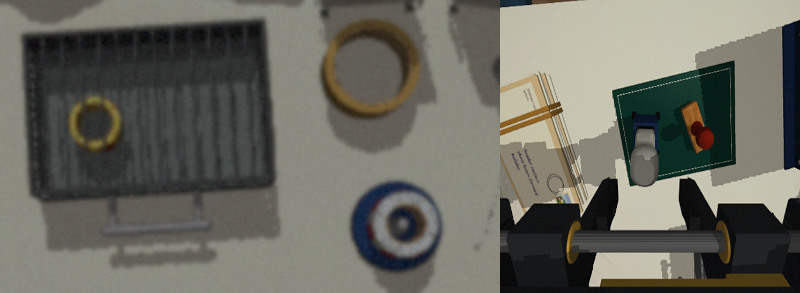

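The drawer is shut with the yellow roll inside (95,123), the white roll is on the stand (403,222), and both stamps stand on the mat. Next, regrip the dater.

Call:
play_rows --translation '[[0.002, -0.002, 0], [0, 0, 0.03], [0, 0, 0.025], [0, 0, 0.012], [0, 0, 0.003], [0, 0, 0], [0, 0, 0], [0, 0, 0]]' --delta_rot '[[0, 0, 0], [0, 0, 0], [0, 0, 0], [0, 0, 0], [0, 0, 0], [0, 0, 0], [0, 0, 0], [0, 0, 0]]' --grip '[0.36, 0.36, 0.36, 0.36, 0.36, 0.36, 0.36, 0.36]'

```text
clock: 41.52
tool_pos: [0.5236, 0.2514, 0.1363]
eef_rot: [0.728, 0.686, 0.001, 0.0]
contact_force: [-0.2, -0.6, 0.0]
opening: 0.675
finger_force: 0.0
```

Call:
play_rows --translation '[[0, 0, 0], [0, 0, 0], [0, 0, 0], [0, 0, 0]]' --delta_rot '[[0, 0, 0], [0, 0, 0], [0, 0, 0], [0, 0, 0]]' --grip '[-1, -1, -1, -1]' --squeeze 20

```text
clock: 42.02
tool_pos: [0.5232, 0.2513, 0.1355]
eef_rot: [0.728, 0.686, 0.001, -0.0]
contact_force: [0.2, -0.1, -1.6]
opening: 0.354
finger_force: 20.5
```

Call:
play_rows --translation '[[0, 0, -0.02], [0, 0, -0.03], [-0.035, -0.002, 0], [-0.035, -0.002, 0], [-0.035, -0.002, 0], [-0.035, -0.003, 0], [-0.035, -0.003, 0], [-0.036, -0.003, 0], [0, 0, 0], [0, 0, 0], [0, 0, 0.025], [0, 0, 0.015], [0, 0, 0], [0, 0, 0], [0, 0, 0]]' --delta_rot '[[0, 0, 0], [0, 0, 0], [0, 0, 0], [0, 0, 0], [0, 0, 0], [0, 0, 0], [0, 0, 0], [0, 0, 0], [0, 0, 0], [0, 0, 0], [0, 0, 0], [0, 0, 0], [0, 0, 0], [0, 0, 0], [0, 0, 0]]' --grip '[-1, -1, -1, -1, -1, -1, -1, -1, -1, -1, -1, -1, -1, -1, -1]'

```text
clock: 43.9
tool_pos: [0.496, 0.0417, 0.146]
eef_rot: [0.728, 0.686, 0.001, 0.0]
contact_force: [-0.3, 0.2, -1.7]
opening: 0.35
finger_force: 20.7
```

Call:
play_rows --translation '[[0, 0, 0.01], [0, 0, 0.004], [0, 0, 0], [0, 0, 0], [0, 0, 0], [0, 0, 0], [0, 0, 0], [0, 0, -0.03], [0, 0, -0.05], [0, 0, 0], [0.036, 0.018, 0], [0.036, 0.018, 0], [0.036, 0.018, 0], [0.036, 0.018, 0], [0.036, 0.018, 0], [0.037, 0.019, 0], [0, 0, 0], [0, 0, 0], [0, 0, 0]]' --delta_rot '[[0, 0, 0], [0, 0, 0], [0, 0, 0], [0, 0, 0], [0, 0, 0], [0, 0, 0], [0, 0, 0], [0, 0, 0], [0, 0, 0], [0, 0, -3.5], [0, 0, 0], [0, 0, 0], [0, 0, 0], [0, 0, 0], [0, 0, 0], [0, 0, 0], [0, 0, 0], [0, 0, 0], [0, 0, 0]]' --grip '[-1, -1, -1, -1, 0.2, 0.2, 0.2, 0.2, 0.2, 0.15, 0.15, 0.15, 0.15, 0.15, 0.15, 0.15, 0.15, 0.15, 0.15]'

```text
clock: 46.28
tool_pos: [0.6041, 0.2567, 0.2113]
eef_rot: [0.707, 0.707, -0.0, 0.0]
contact_force: [-0.1, 1.3, 0.8]
opening: 0.577
finger_force: 0.0
```

Call:
play_rows --translation '[[0.002, 0.001, 0.03], [0, 0, 0.04], [0, 0, 0.025], [0, 0, 0.012], [0, 0, 0.002], [0, 0, 0], [0, 0, 0], [0, 0, 0], [0, 0, 0], [0, 0, 0], [0, 0, 0]]' --delta_rot '[[0, 0, 0], [0, 0, 0], [0, 0, 0], [0, 0, 0], [0, 0, 0], [0, 0, 0], [0, 0, 0], [0, 0, 0], [0, 0, 0], [0, 0, 0], [0, 0, 0]]' --grip '[0.15, 0.15, 0.15, 0.15, 0.15, 0.15, 0.15, -1, -1, -1, -1]'

```text
clock: 47.65
tool_pos: [0.6055, 0.2608, 0.1029]
eef_rot: [0.707, 0.707, 0.001, -0.0]
contact_force: [1.3, -0.7, 1.1]
opening: 0.271
finger_force: 20.0
```

Call:
play_rows --translation '[[0, 0, -0.03], [0, 0, -0.05], [0, 0, -0.05], [-0.039, -0.01, 0], [-0.039, -0.01, 0], [-0.039, -0.01, 0], [-0.039, -0.01, 0], [-0.04, -0.01, 0], [-0.04, -0.01, 0], [-0.04, -0.01, 0], [-0.04, -0.01, 0], [-0.039, -0.01, 0], [0, 0, 0], [0, 0, 0], [0, 0, 0.04], [0, 0, 0.04], [0, 0, 0.03], [0, 0, 0], [0, 0, 0], [0, 0, 0]]' --delta_rot '[[0, 0, 0], [0, 0, 0], [0, 0, 0], [0, 0, 0], [0, 0, 0], [0, 0, 0], [0, 0, 0], [0, 0, 0], [0, 0, 0], [0, 0, 0], [0, 0, 0], [0, 0, 0], [0, 0, 0], [0, 0, 0], [0, 0, 0], [0, 0, 0], [0, 0, 0], [0, 0, 0], [0, 0, 0], [0, 0, 0]]' --grip '[-1, -1, -1, -1, -1, -1, -1, -1, -1, -1, -1, -1, -1, -1, -1, -1, -1, -1, -1, -1]'

```text
clock: 50.15
tool_pos: [0.5167, -0.0942, 0.1236]
eef_rot: [0.707, 0.708, 0.002, 0.001]
contact_force: [0.6, 0.2, -0.2]
opening: 0.271
finger_force: 20.0
```

Lower 23 mm, release, and retreat upward and towards −y, clear of the view.

Call:
play_rows --translation '[[0, -0.001, 0.012], [0, 0, 0.008], [0, 0, 0.003], [0, 0, 0], [0, 0, 0], [0, 0, 0], [0, 0, 0], [0, 0, 0], [0, 0, -0.03], [0, 0, -0.05], [0, 0, -0.05], [0, 0, -0.05], [-0.05, 0, 0], [-0.05, 0, 0], [-0.05, 0, 0], [-0.05, 0, 0], [0, 0, 0], [0, 0, 0]]' --delta_rot '[[0, 0, 0], [0, 0, 0], [0, 0, 0], [0, 0, 0], [0, 0, 0], [0, 0, 0], [0, 0, 0], [0, 0, 0], [0, 0, 0], [0, 0, 0], [0, 0, 0], [0, 0, 0], [0, 0, 0], [0, 0, 0], [0, 0, 0], [0, 0, 0], [0, 0, 0], [0, 0, 0]]' --grip '[-1, -1, -1, -1, -1, 0.1, 0.1, 0.1, 0.1, 0.1, 0.1, 0.1, 0.1, 0.1, 0.1, 0.1, 0.1, 0.1]'

```text
clock: 52.4
tool_pos: [0.5147, -0.2937, 0.2787]
eef_rot: [0.707, 0.708, 0.001, -0.001]
contact_force: [0.0, 0.8, -0.4]
opening: 0.551
finger_force: 0.0
```

```bash
python3 - <<'E'
from h import *
t0=cv2.imread("pics/top0.png"); b=r.snapshot("top"); a=r.snapshot("scene")
cal=r.get_calibration("top")
c=lambda im:cv2.resize(im[135:275,200:325],(375,420))
cv2.imwrite("pics/m3.png",np.hstack([c(t0),c(b)]))
cv2.imwrite("pics/s4.png",cv2.resize(a[110:310,190:400],None,fx=2.8,fy=2.8))
for t,z in (("stamp",.017),("dater",.08)):
    for o in r.silhouettes("scene" if 0 else "top",t)[:3] if t=="dater" or 1 else []:
        ys,xs=np.nonzero(o["pixels"]); P=np.array([atz("top",(x,y),z,cal)[:2] for x,y in zip(xs,ys)])*1000
        (q,wh,an)=cv2.minAreaRect(P.astype(np.float32)); print(t,round(o["confidence"],2),"rect",np.round(q,1),np.round(wh,1),round(an,1))
E
```

```text
(no output)
```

View pics/m3.png

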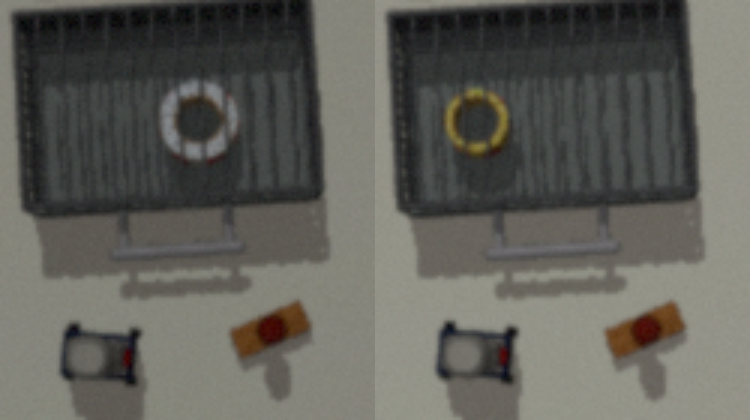

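View pics/s4.png

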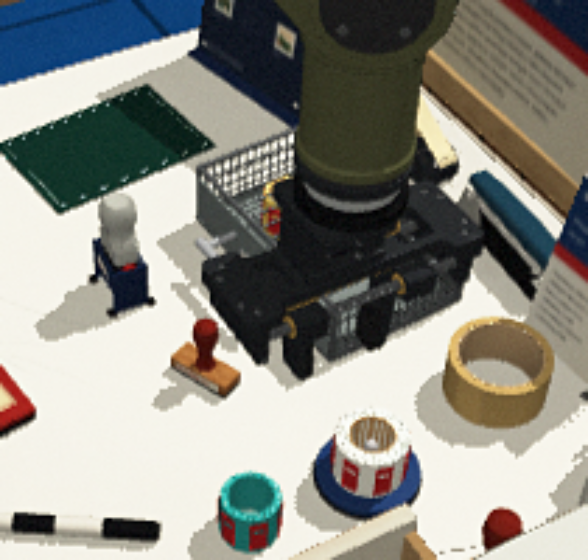

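Side by side, before and after match: the bar handle is at row 247 in both, and both stamps are upright in their old places. The yellow roll is in the drawer and the white roll is on the stand. Handing in.

```bash
python3 -c "
from plant import r
print(r.finish_job())"
```

```text
the job is handed in; nothing more can be done
None
```

Job handed in at about 53 s: the yellow roll lies flat in the shut drawer, the white roll is over the spindle, and both stamps stand upright where they were; the arm's reach limit kept the drawer to about 135–137 of its 140 mm when I pulled it open.

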